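Make up two takeaway orders at the pizza pass

ROBOT

A 6-joint arm with a two-finger parallel gripper is mounted at the origin on the work surface. World frame = base frame: x ahead of the robot, y to its left, z up, the work surface at z = 0. Lengths are in mm, angles in rad, forces in N, time in s.
With the tool pointing down it reaches from about 350 to 875 mm from the base axis. Payload 15.5 kg.
Tool frame: the origin (TCP) lies midway between the tips of the shut fingers; the grasp point (between the pads) lies 19 mm behind it; z points along the fingers, y is the direction in which the jaws open and shut (so a half turn about z gives the same grasp; the last joint's range is limited). The gripper opens to 85 mm and grips with 20 to 120 N. Pads are 22 mm wide; open, the fingers measure 114 mm over their backs; the gripper's body (76 mm by 85 mm) begins 54 mm behind the grasp point. The pads swing forward as they close: fully open they stand 13 mm farther back than shut.
Start: joints at [-1.327, 0.494, 1.345, -0, 1.302, -0.096], TCP at [208.313, -589.264, 231.277] pointing down, gripper open.
Joint ranges: [-2.91, 2.91], [-0.82, 2.16], [0.22, 2.67], [-1.22, 4.37], [0.12, 2.79], [-3.08, 3.08]. Speed limits (rad/s): [1.89, 1.89, 2.57, 3.01, 3.01, 3.01].

INTERFACE

Orientations are given as a rotation vector (axis times angle).
In Python, from workcell import get_state, viewer, workorder gives the robot as it stands.
- The arm moves only by the tool drive_tool, never from a script. Its argument "rows" is text: rows parted by semicolons, each of 6 numbers parted by spaces: the shift along the tool's x, y, z in cm, then the turn, a rotation vector about the tool's x, y, z in rad. In form: x y z ax ay az; .... A call has 1 to 12 rows; each row is the pose to reach, as a shift and turn from the pose commanded when the call began, along the tool's axes at that moment; what a row does not reach only later rows make up. A row lasts 1/8 s, in which the tool goes at most 62.5 mm and 10.7 degrees, less where a joint would pass 70% of its speed; a pose out of reach is approached as far as the arm can. A call with a gripper value outside its range is refused whole. "jaw" is the closure, from 0 (fully open) to 1 (shut), set as the call begins (left out, the last holds). The fingers move at their own pace and stop on an object; "newtons" is the grip in N (left out, the last holds). Time passes only in rows, so rows that repeat a pose let the fingers close. It gives the time, the measured TCP pose, the force and the opening at its end, in the units of the state.
- get_state(): the state, without advancing time (a new reading comes with each control period).
- viewer.snapshot(name): name is "scene" or "top" or "wrist"; returns a dict with "frame" (480x640x3 uint8, red, green, blue), "z_map" (480x640 float32, mm along the optical axis (not along the pixel's ray), 0 where there is no reading), "intrinsics" (3x3 intrinsics, pixels), "distortion" ([k1, k2, p1, p2, k3] as OpenCV has them; the pictures are not rectified), "extrinsics" (4x4, takes a point from camera to world coordinates); the wrist camera has in their place "tool_from_camera" (4x4, takes a point from camera to tool coordinates, whose origin is the TCP and whose axes are the flange's). Camera axes: x right, y down, z forward; pixel columns grow to the right and rows downward; lengths in mm; the calibration is good to about 2 mm. A picture is of the moment at which its call begins: read the wrist's pose just before it.
- workorder.close_job(): hands the job in, once; it reports no verdict.
The state is a dict: "time": time; "joint_positions": joint angles; "dq": joint speeds; "joint_torque": joint torques, N m; "tool_pos": TCP position; "tool_rot": TCP orientation; "wrist_force": force on the tool from outside, world axes, zero at the start; "moment": the same for the moment, N m; "gripper_width": finger opening in mm.
Only numpy, scipy, OpenCV 4.12 (cv2) and the standard library are available. Lean on these libraries where they do the work, as an engineer would, in place of code of your own. Each camera call takes 0.05 s, during which the arm holds its last target. There are 200 camera calls.

TASK

Make up two orders from the stock in the middle of the table. In the long steel tray, stand the big tub in the end bay beside the handle tab, the squeeze bottle in the middle bay and the carton in the other end bay; on the round pan, stand the shaker and the small tub in the two ring pockets, one in each, whichever you like. Set each thing down upright and flat on the floor of its place rather than dropping it, and leave the amber jar where it is.

Things in the scene. Friction and masses are not known exactly. Their poses are not given: they have to be found in the camera images.
- tray: Long steel tray, fixed, 276 (x) x 106 mm, walls 18 mm high, floor 4 mm thick. Two ridges 10 mm above the floor make three bays, each 86 mm (x) by 100 mm (y), centred at x = -90, 0, +90 mm, y = 0. A dark handle tab 60 mm wide sticks out 29 mm from the -x end, at most 18 mm high. Lies left or right of the stock, tab towards the robot, yaw within 0.3 rad. Origin: centre of its underside; z up.
- pan: Round aluminium pan, fixed, 224 mm across, rim 18 mm high, floor 4 mm thick. Its two pockets are dark steel rings on the floor, 70 mm inside and 76 mm outside diameter, 10 mm high above the floor, centred at x = -50 and +50 mm, y = 0. Any yaw; lies across the stock from the tray. Origin: centre of its underside; z up.
- bottle: Cream squeeze bottle with a white pointed nozzle, standing: body 56 mm diameter, straight up to 95 mm, then a shoulder and 40 mm wide collar up to 113 mm and a nozzle to 135 mm; 0.2 to 0.45 kg. Rigid and closed. Origin: centre of its underside; z up.
- tub_big: Big round sauce tub, black with a flat grey lid, 64 mm diameter, 48 mm high, straight sided; 0.14 to 0.28 kg. Origin: centre of its underside; z up.
- tub_small: Small round sauce tub of the same kind, black with a flat grey lid, 48 mm diameter, 38 mm high, straight sided; 0.06 to 0.13 kg. Origin: centre of its underside; z up.
- carton: Small brown cardboard carton, 66 mm (x) by 44 mm (y), 50 mm high, with a pale tape strip along its x on top; 0.08 to 0.17 kg. Any yaw. Origin: centre of its underside; z up.
- shaker: Round steel shaker with a domed top with four holes: 46 mm diameter, straight up to 72 mm, 88 mm high in all; 0.11 to 0.23 kg. Origin: centre of its underside; z up.
- jar: Amber glass jar with a brass lid, 58 mm diameter, 66 mm high, standing among the stock. Not part of either order: leave it. Origin: centre of its underside; z up.

How it is judged:
By the outcome, as a careful person would: the job done as asked, in the order asked, and still so for the second after the job is handed in, with the robot touching nothing.
It also fails if it takes over 120 s, if anything falls off the work surface, if the arm or the gripper's body presses on something with over 40 N, if the wrist force passes 120 N, or if a joint passes its speed limit or range.

## Working session

There is one attempt and no reset: what is moved stays moved. The work goes in short steps, Python scripts to look and compute and a tool call to move; the robot and the scene stay as the last step left them, time stands still between calls to the robot, and variables do not carry over. Pictures are saved under pics/ and viewed, about 12 in all and at most 16, crops included, and the job is handed in when it is done.

Besides the shell and the picture viewer there is one more tool, called after ">>>" in YAML: its name, and indented under it one key for each argument. drive_tool: Moves the arm, as the interface text tells. Its arguments: {"type":"object","properties":{"rows":{"type":"string"},"jaw":{"type":"number"},"newtons":{"type":"number"}},"required":["rows"]}

```bash
mkdir -p pics; python3 - <<'E'
from workcell import get_state, viewer
import cv2, numpy as np
s=get_state(); print(s)
for n in ("top","scene"):
    d=viewer.snapshot(n); np.savez(n+".npz",**d)
    cv2.imwrite(f"pics/{n}0.png",d["frame"][:,:,::-1])
    print(n,d["intrinsics"].tolist(),d["distortion"],np.round(d["extrinsics"],3).tolist())
E
```

```text
{'time': 0.0, 'joint_positions': array([-1.32651657e+00,  4.94163680e-01,  1.34612587e+00, -6.35636894e-06,
        1.30247123e+00, -9.54842989e-02]), 'dq': array([-4.80454308e-06,  4.99882966e-05,  2.59891105e-04, -8.43180221e-04,
        1.13982442e-03,  1.17304236e-03]), 'joint_torque': array([ 1.77813912e-03, -8.82152081e+01, -3.83863807e+01,  2.90376875e-05,
        1.00070948e-02,  1.37076586e-05]), 'tool_pos': array([ 208.21639795, -588.92886058,  230.71415183]), 'tool_rot': array([-3.09522042e+00, -5.30942488e-01,  1.45930282e-04]), 'wrist_force': array([-0.07104636,  0.26815221, -0.31021339]), 'moment': array([-0.01781791,  0.0113908 ,  0.0032662 ]), 'gripper_width': 85.4880052613906}
top [[505.97541922687157, 0.0, 323.63244921115324], [0.0, 505.97541922687157, 232.5695988219428], [0.0, 0.0, 1.0]] [-0.13641435  0.          0.          0.          0.        ] [[-0.03, -0.999, 0.044, 497.928], [-1.0, 0.03, 0.0, -7.334], [-0.002, -0.044, -0.999, 931.231], [0.0, 0.0, 0.0, 1.0]]
scene [[447.52821346109596, 0.0, 322.4722823478302], [0.0, 447.52821346109596, 240.94191626820688], [0.0, 0.0, 1.0]] [-0.06336815  0.          0.          0.          0.        ] [[0.458, 0.734, -0.502, 965.95], [0.889, -0.371, 0.27, -217.234], [0.012, -0.569, -0.822, 727.615], [0.0, 0.0, 0.0, 1.0]]
```

View pics/top0.png

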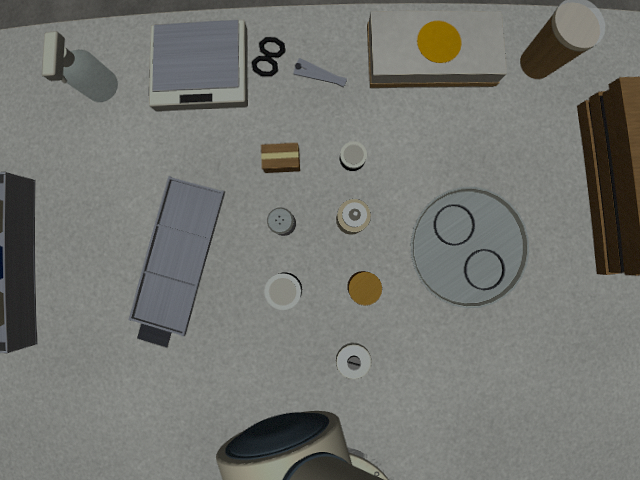

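View pics/scene0.png

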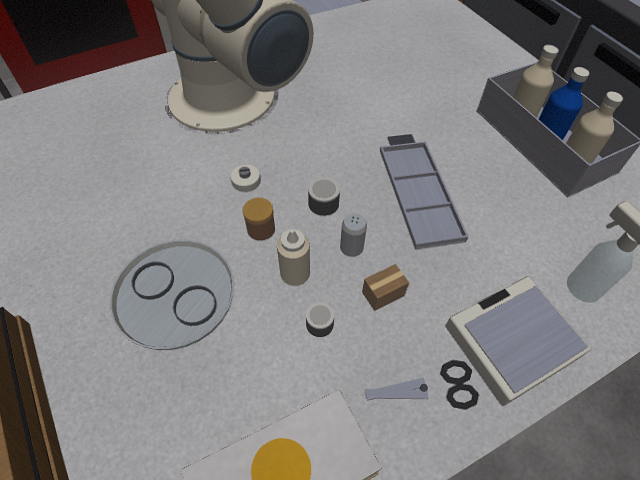

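The top view shows the tray on the left with its tab at (155,335), and the pan at (469,247) with rings at (454,225) and (484,269). The stock is: carton (281,157), small tub (353,155), shaker (281,221), bottle (354,215), big tub (283,291) and jar (365,288). There is also an unlisted lid at (354,361).

```bash
cat > h.py <<'E'
import numpy as np, cv2
def ray(d,px,h,E=None):
    """pixels -> world points on plane z=h"""
    E=d["extrinsics"] if E is None else E
    p=cv2.undistortPoints(np.float64(px).reshape(-1,1,2),d["intrinsics"],d["distortion"]).reshape(-1,2)
    v=np.c_[p,np.ones(len(p))]@E[:3,:3].T
    return E[:3,3]+v*((h-E[2,3])/v[:,2])[:,None]
def cloud(d,E=None):
    E=d["extrinsics"] if E is None else E
    yy,xx=np.mgrid[:480,:640]
    p=cv2.undistortPoints(np.float64(np.stack([xx,yy],-1)).reshape(-1,1,2),d["intrinsics"],d["distortion"]).reshape(480,640,2)
    z=d["z_map"][...,None]
    return (np.concatenate([p,np.ones((480,640,1))],-1)*z)@E[:3,:3].T+E[:3,3]
def rot(rv): return cv2.Rodrigues(np.float64(rv))[0]
def wristE(s,d):
    T=np.eye(4);T[:3,:3]=rot(s["tool_rot"]);T[:3,3]=s["tool_pos"]
    return T@d["tool_from_camera"]
E
python3 - <<'E'
from h import *
d=dict(np.load("top.npz")); P=cloud(d); Z=P[...,2]
print("table z",np.median(Z[300:400,400:560]))
seeds=dict(carton=(281,157,50),tub_small=(353,155,38),shaker=(281,221,80),bottle=(354,215,95),tub_big=(283,291,48),jar=(365,288,66),lid=(354,361,20))
for n,(x,y,h) in seeds.items():
    m=np.zeros((480,640),np.uint8); m[y-28:y+28,x-28:x+28]=1
    m&=(Z>h-8).astype(np.uint8)if n!="bottle" else (Z>85).astype(np.uint8)
    c=max(cv2.findContours(m,0,2)[0],key=cv2.contourArea)[:,0]
    zt=np.median(Z[m>0]); W=ray(d,c,h)[:,:2].astype(np.float32)
    (cx,cy),r=cv2.minEnclosingCircle(W); 
    print(n,"top",round(zt),"c",round(cx),round(cy),"dia",round(2*r), cv2.minAreaRect(W) if n in("carton",) else "")
# tray: non-table heights
for n,(x0,y0,x1,y1) in dict(tray=(120,170,235,355),pan=(400,180,540,315)).items():
    m=np.zeros((480,640),np.uint8); m[y0:y1,x0:x1]=1
    m&=((Z>2.2)&(Z<30)).astype(np.uint8); m=cv2.morphologyEx(m,2,np.ones((3,3)))
    m2=np.zeros_like(m); 
    c=max(cv2.findContours(m,0,2)[0],key=cv2.contourArea)[:,0]
    W=ray(d,c,18)[:,:2].astype(np.float32)
    print(n,cv2.minEnclosingCircle(W),cv2.minAreaRect(W))
    print([ (round(v)) for v in np.percentile(Z[m>0],[5,50,95])])
# hand corners of tray at rim height, rings at z14
print(ray(d,[[170,178],[224,191],[186,335],[131,319]],18)[:,:2].round())
print(ray(d,[[454,225],[484.5,269.5]],14)[:,:2].round())
g=cv2.cvtColor(d["frame"],cv2.COLOR_RGB2GRAY)
E
```

```text
table z -0.6922867032649265
carton top 49 c 675 67 dia 76 ((675.2096557617188, 67.0350341796875), (43.60646438598633, 65.95349884033203), 0.7496819496154785)
tub_small top 37 c 676 -64 dia 50 
shaker top 83 c 559 66 dia 45 
bottle top 111 c 563 -57 dia 57 
tub_big top 48 c 437 69 dia 65 
jar top 65 c 439 -74 dia 58 
lid top 22 c 305 -52 dia 66 
tray ((494.45556640625, 283.80035400390625), 155.33680725097656) ((489.8360595703125, 268.7212219238281), (111.85284423828125, 303.499755859375), 72.96742248535156)
[3, 7, 19]
pan ((504.23040771484375, -274.0364074707031), 112.18508911132812) ((504.59649658203125, -273.9842834472656), (219.2344207763672, 219.72080993652344), 87.60182189941406)
[3, 5, 18]
[[647. 273.]
 [620. 172.]
 [359. 249.]
 [390. 352.]]
[[ 545. -246.]
 [ 462. -300.]]
```

```bash
cat > go.py <<'E'
import sys
from h import *
from workcell import get_state
from scipy.spatial.transform import Rotation as Ro
def plan(x,y,z,psi):
    s=get_state(); R=rot(s["tool_rot"])
    c,n=np.cos(psi),np.sin(psi)
    T=np.array([[c,n,0],[n,-c,0],[0,0,-1.]])
    d=R.T@(np.array([x,y,z])-s["tool_pos"])/10; w=Ro.from_matrix(R.T@T).as_rotvec()
    print("row %.2f %.2f %.2f  %.3f %.3f %.3f"%(*d,*w),"rows>=%.1f"%max(np.linalg.norm(d)/6.25,np.degrees(np.linalg.norm(w))/10.7),"t",round(s["time"],2),"F",s["wrist_force"].round(1),"w",round(s["gripper_width"],1))
if __name__=="__main__":
    a=[float(v) for v in sys.argv[1:]]
    for i in range(0,len(a),4): plan(*a[i:i+4])
E
python3 go.py 437 69 200 1.28 437 69 20 1.28
```

```text
row 43.50 -54.41 3.14  -0.001 -0.001 -0.940 rows>=11.2 t 0.1 F [ 0.2  0.9 -0.3] w 85.5
row 43.50 -54.39 21.14  -0.001 -0.001 -0.940 rows>=11.6 t 0.1 F [ 0.2  0.9 -0.3] w 85.5
```

>>> drive_tool:
  rows: "43.5 -54.4 3.1 0 0 -0.94;43.5 -54.4 3.1 0 0 -0.94;43.5 -54.4 3.1 0 0 -0.94;43.5 -54.4 3.1 0 0 -0.94;43.5 -54.4 3.1 0 0 -0.94;43.5 -54.4 3.1 0 0 -0.94;43.5 -54.4 3.1 0 0 -0.94;43.5 -54.4 3.1 0 0 -0.94;43.5 -54.4 3.1 0 0 -0.94;43.5 -54.4 3.1 0 0 -0.94;43.5 -54.4 3.1 0 0 -0.94;43.5 -54.4 3.1 0 0 -0.94"
  jaw: 0
  newtons: 40

```text
time: 1.6
tool_pos: [437.6, 71.9, 200.0]
tool_rot: [-2.516, -1.881, -0.0]
wrist_force: [0.5, -0.9, -0.2]
gripper_width: 85.6
```

```bash
cat > look.py <<'E'
# wrist look: blobs higher than given height, their centre/size
import sys
from h import *
from workcell import get_state, viewer
s=get_state(); d=viewer.snapshot("wrist"); E=wristE(s,d)
cv2.imwrite(f"pics/{sys.argv[1]}.png",d["frame"][:,:,::-1]); np.savez(sys.argv[1]+".npz",E=E,**d)
P=cloud(d,E); Z=P[...,2]; ok=(d["z_map"]>0)
print("TCP",s["tool_pos"].round(1),s["time"])
m=(ok&(Z>float(sys.argv[2]))&(Z<float(sys.argv[3]))).astype(np.uint8); m=cv2.morphologyEx(m,2,np.ones((3,3)))
for c in cv2.findContours(m,0,2)[0]:
    if cv2.contourArea(c)<300: continue
    k=cv2.drawContours(np.zeros_like(m),[c],-1,1,-1)&m; zt=np.median(Z[k>0])
    W=ray(d,c[:,0],zt,E)[:,:2].astype(np.float32); (x,y),r=cv2.minEnclosingCircle(W); q=cv2.minAreaRect(W)
    b=cv2.boundingRect(c)
    print("px",b,"z",round(zt,1),"circ",round(x,1),round(y,1),"dia",round(2*r,1),"rect",np.round(q[0],1),np.round(q[1],1),round(q[2],1))
E
python3 look.py w1 35 120; python3 go.py 437 69 20 1.28
```

```text
TCP [437.6  71.9 200. ] 1.6
px (339, 342, 66, 70) z 66.6 circ 442.3 -63.6 dia 73.7 rect [442.  -62.4] [69.1 55.7] 74.4
px (468, 289, 100, 87) z 96.1 circ 559.1 -41.7 dia 103.7 rect [562.6 -39.1] [ 35.4 103.7] 36.0
px (590, 264, 50, 51) z 39.3 circ 674.8 -61.4 dia 51.6 rect [674.  -61.4] [49.5 48.4] 87.9
px (282, 187, 81, 81) z 49.3 circ 437.4 70.0 dia 65.5 rect [437.1  69.9] [64.9 63.4] 73.6
px (440, 156, 80, 67) z 83.9 circ 550.3 72.8 dia 58.4 rect [550.7  72.8] [43.4 57.1] 65.5
px (573, 99, 67, 96) z 51.0 circ 669.8 69.8 dia 81.9 rect [670.5  69.3] [54.4 68.2] 0.8
row -0.21 0.02 17.99  -0.000 -0.000 0.003 rows>=2.9 t 1.65 F [-0.3 -0.8 -0.2] w 85.3
```

View pics/w1.png

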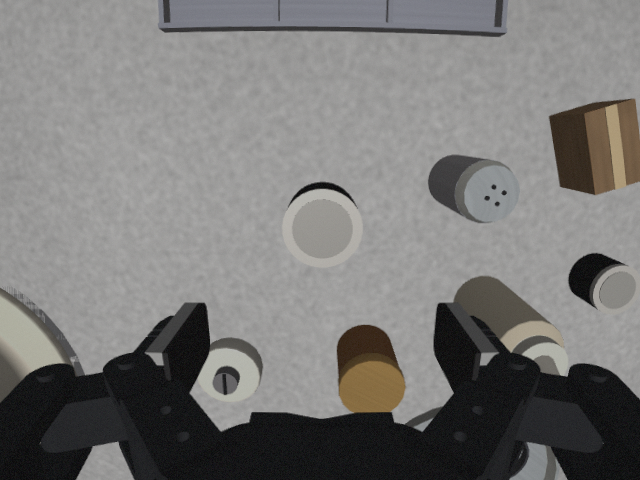

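The wrist view shows the big tub at (322,228), midway between the open fingers at (180,340) and (460,340). The tray edge at the top is parallel to the jaws.

>>> drive_tool:
  rows: "-0.1 -0.1 6 0 0 0;-0.1 -0.1 12 0 0 0;-0.1 -0.1 16 0 0 0;-0.1 -0.1 18 0 0 0;-0.1 -0.1 18 0 0 0;-0.1 -0.1 18 0 0 0"

```text
time: 2.4
tool_pos: [436.2, 67.4, 21.1]
tool_rot: [2.52, 1.875, 0.001]
wrist_force: [-0.5, 0.4, -0.1]
gripper_width: 85.5
```

>>> drive_tool:
  rows: "0 0 0 0 0 0;0 0 0 0 0 0;0 0 0 0 0 0;0 0 0 0 0 0;0 0 0 0 0 0;0 0 0 0 0 0"
  jaw: 1
  newtons: 40

```text
time: 3.15
tool_pos: [436.4, 67.8, 21.4]
tool_rot: [2.519, 1.875, 0.002]
wrist_force: [-2.4, -2.5, 15.4]
gripper_width: 62.6
```

>>> drive_tool:
  rows: "0 0 -4 0 0 0;0 0 -8 0 0 0;0 0 -10 0 0 0;0 0 -10 0 0 0"

```text
time: 3.65
tool_pos: [436.7, 68.0, 121.8]
tool_rot: [2.518, 1.875, 0.005]
wrist_force: [-0.6, 0.2, -1.6]
gripper_width: 62.6
```

```bash
python3 go.py 418 287 120 1.28; python3 look.py w2 10 16
```

```text
row 20.44 -8.07 0.18  0.003 -0.001 -0.000 rows>=3.5 t 3.65 F [-0.6  0.2 -1.6] w 62.6
TCP [436.7  68.  121.8] 3.65
px (619, 102, 16, 95) z 13.2 circ 654.4 68.5 dia 66.2 rect [654.1  68.5] [ 5.  66.2] 1.7
```

View pics/w2.png

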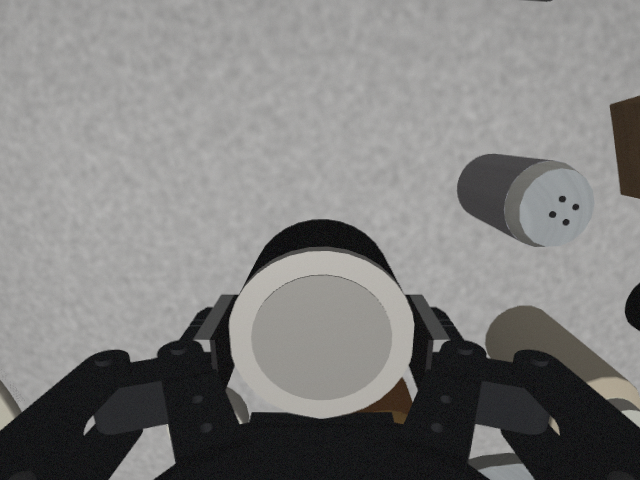

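The tub is held upright between the pads, centred at about (322,335).

>>> drive_tool:
  rows: "5 -2 0 0 0 0;10.5 -4 0 0 0 0;16 -6.3 0 0 0 0;20.4 -8.1 0 0 0 0;20.4 -8.1 0 0 0 0;20.4 -8.1 0 0 0 0;20.4 -8.1 0 0 0 0"

```text
time: 4.58
tool_pos: [416.7, 285.6, 119.8]
tool_rot: [-2.521, -1.874, 0.002]
wrist_force: [0.9, -0.2, -2.2]
gripper_width: 62.4
```

```bash
python3 look.py w3 13 26; python3 go.py 418 287 30 1.28
```

```text
TCP [416.7 285.6 119.8] 4.575
px (203, 147, 437, 160) z 18.7 circ 487.2 259.6 dia 314.9 rect [490.6 271.2] [108.8 304.1] 73.0
row 0.17 0.08 9.00  -0.001 0.001 -0.002 rows>=1.4 t 4.62 F [-0.1  0.2 -2.6] w 62.6
```

View pics/w3.png

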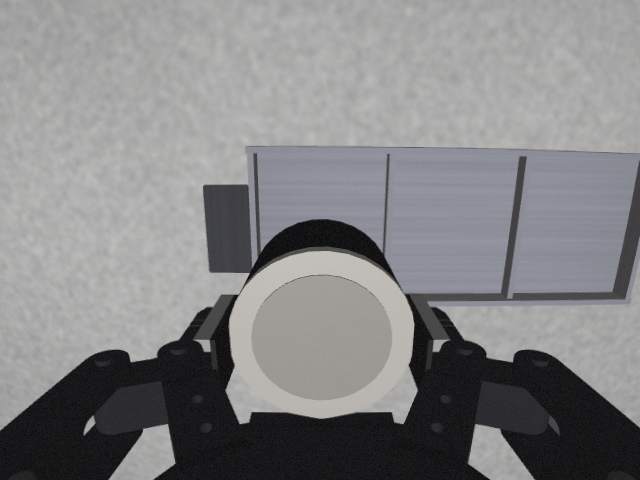

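```bash
python3 - <<'E'
from h import *
d=dict(np.load("w3.npz"));E=d["E"]
print(ray(d,[[247,147],[639,153],[631,303],[450,304]],18,E)[:,:2].round(1))
print(ray(d,[[388,153],[524,157],[510,297]],14,E)[:,:2].round(1))
y=np.array([np.cos(1.274),np.sin(1.274)]);x=np.array([y[1],-y[0]])
for p in ray(d,[[388,153],[524,157],[510,297],[247,147],[639,153],[631,303],[450,304]],16,E)[:,:2]: print(((p-[504,263])@x).round(1),((p-[504,263])@y).round(1))
E
```

```text
[[389.3 358.2]
 [636.2 283.7]
 [622.6 174.5]
 [489.8 216.2]]
[[473.5 328.8]
 [559.  301.7]
 [533.9 206.1]]
-48.8 54.1
40.2 53.2
44.2 -44.7
-137.9 57.5
122.1 58.4
141.2 -50.9
0.8 -49.9
```

The tray's near bay is visible beyond the tub, with ridges at columns 388 and 523 and the tab at (228,230). I'll shift the target bay centre to (419,290).

```bash
python3 go.py 419 290 30 1.278
```

```text
row 0.49 0.09 9.00  -0.001 0.001 0.000 rows>=1.4 t 4.62 F [-0.1  0.2 -2.6] w 62.6
```

>>> drive_tool:
  rows: "0.5 0.1 4 0 0 0;0.5 0.1 7.5 0 0 0;0.5 0.1 8.8 0 0 0;0.5 0.1 8.9 0 0 0;0.5 0.1 9 0 0 0;0.5 0.1 9 0 0 0"

```text
time: 5.38
tool_pos: [419.7, 291.3, 31.2]
tool_rot: [2.52, 1.876, 0.002]
wrist_force: [0.9, -0.2, -2.7]
gripper_width: 62.9
```

>>> drive_tool:
  rows: "0 0 0.15 0 0 0;0 0 0.3 0 0 0;0 0 0.4 0 0 0;0 0 0.4 0 0 0"

```text
time: 5.88
tool_pos: [419.1, 291.1, 26.2]
tool_rot: [-2.52, -1.876, 0.0]
wrist_force: [-0.5, 0.6, -1.7]
gripper_width: 62.5
```

>>> drive_tool:
  rows: "0 0 0.1 0 0 0;0 0 0.15 0 0 0;0 0 0.15 0 0 0"

```text
time: 6.25
tool_pos: [419.2, 291.1, 25.5]
tool_rot: [2.52, 1.876, 0.001]
wrist_force: [-3.6, -2.5, 17.7]
gripper_width: 62.8
```

>>> drive_tool:
  rows: "0 0 0.05 0 0 0;0 0 0.05 0 0 0;0 0 0.05 0 0 0;0 0 0.05 0 0 0;0 0 0.05 0 0 0"
  jaw: 0

```text
time: 6.88
tool_pos: [419.2, 291.1, 24.3]
tool_rot: [-2.52, -1.876, 0.0]
wrist_force: [1.0, 0.0, -0.8]
gripper_width: 85.1
```

>>> drive_tool:
  rows: "0 0 -3 0 0 0;0 0 -9 0 0 0;0 0 -14 0 0 0;0 0 -17 0 0 0;0 0 -17 0 0 0"

```text
time: 7.5
tool_pos: [420.2, 291.7, 196.4]
tool_rot: [2.519, 1.876, 0.007]
wrist_force: [0.6, -0.8, -0.3]
gripper_width: 85.4
```

```bash
python3 look.py w4 40 70; python3 go.py 563 -55 200 1.28
```

```text
TCP [420.2 291.7 196.4] 7.5
px (618, 338, 22, 60) z 50.3 circ 659.5 76.1 dia 70.3 rect [657.   76.2] [68.6 21.5] 89.6
px (279, 184, 83, 83) z 53.3 circ 419.4 293.6 dia 65.4 rect [419.6 293.5] [64.6 63.3] 73.3
row -29.05 23.68 -0.51  0.001 -0.001 -0.000 rows>=6.0 t 7.55 F [-0.6  0.  -1.3] w 85.1
```

View pics/w4.png

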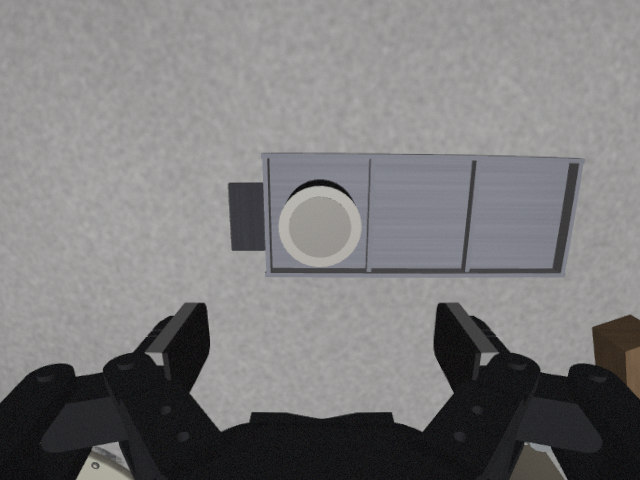

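The tub stands in the end bay at (320,226). The tray corners are at (263,154), (583,158), (565,275) and (266,276).

>>> drive_tool:
  rows: "-5.2 4.2 -0.5 0 0 0;-10.4 8.5 -1 0 0 0;-15.6 12.7 -1 0 0 0;-20.8 17 -1 0 0 0;-26 21.2 -1 0 0 0;-29 23.7 -1 0 0 0;-29 23.7 -1 0 0 0;-29 23.7 -1 0 0 0"

```text
time: 8.55
tool_pos: [562.2, -54.6, 203.0]
tool_rot: [-2.519, -1.874, 0.002]
wrist_force: [-0.9, -0.0, 0.1]
gripper_width: 85.4
```

```bash
python3 - <<'E'
from h import *
d=dict(np.load("w4.npz"));E=d["E"]
W=ray(d,[[263,154],[583,158],[565,275],[266,276]],18,E)[:,:2];print(W.round(1),W.mean(0), W[1]-W[0],W[2]-W[3])
E
python3 look.py w5 85 100;python3 look.py w5b 103 120;python3 go.py 563 -55 68 1.28
```

```text
[[389.8 357.7]
 [651.3 278.8]
 [621.8 176.3]
 [357.8 255.8]] [505.16136569 267.16457836] [261.44382321 -78.9040909 ] [264.00408412 -79.54608683]
TCP [562.2 -54.6 203. ] 8.55
px (284, 200, 81, 63) z 97.5 circ 563.4 -54.6 dia 55.8 rect [566.4 -47.8] [40.6 54.6] 66.4
px (239, 34, 49, 52) z 87.6 circ 559.1 67.2 dia 32.3 rect [559.3  67.6] [29.2 31.4] 22.4
TCP [562.2 -53.9 203.3] 8.6
px (293, 216, 63, 65) z 114.0 circ 563.7 -55.4 dia 42.7 rect [562.8 -55.1] [42.4 39.3] 74.7
row -0.11 0.13 13.56  -0.002 -0.000 0.001 rows>=2.2 t 8.65 F [-0.3 -0.4  0.3] w 85.5
```

View pics/w5.png

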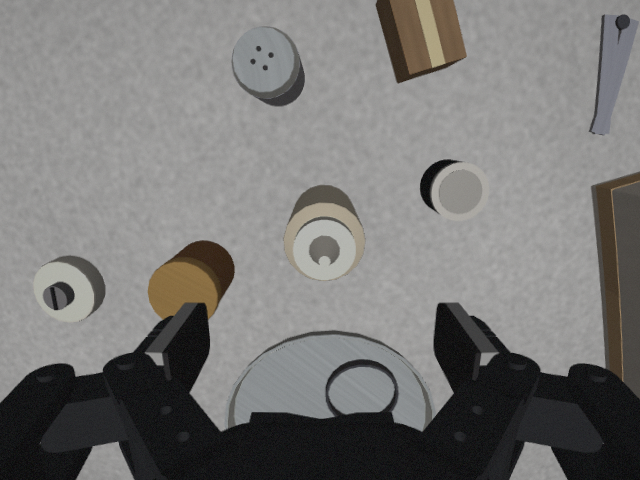

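The bottle is centred at (324,245), between the fingers.

>>> drive_tool:
  rows: "-0.1 0.1 6 0 0 0;-0.1 0.1 11.5 0 0 0;-0.1 0.1 13 0 0 0;-0.1 0.1 13.6 0 0 0;-0.1 0.1 13.6 0 0 0;-0.1 0.1 13.6 0 0 0"

```text
time: 9.4
tool_pos: [564.6, -56.0, 69.8]
tool_rot: [2.518, 1.875, 0.003]
wrist_force: [0.9, 0.5, 1.0]
gripper_width: 85.5
```

>>> drive_tool:
  rows: "0 0 0 0 0 0;0 0 0 0 0 0;0 0 0 0 0 0;0 0 0 0 0 0;0 0 0 0 0 0;0 0 0 0 0 0;0 0 0 0 0 0"
  jaw: 1
  newtons: 50

```text
time: 10.28
tool_pos: [563.9, -56.0, 69.1]
tool_rot: [2.52, 1.876, 0.001]
wrist_force: [-2.9, 1.3, 13.3]
gripper_width: 54.6
```

>>> drive_tool:
  rows: "0 0 -2 0 0 0;0 0 -5 0 0 0;0 0 -10 0 0 0;0 0 -14 0 0 0;0 0 -16 0 0 0;0 0 -16 0 0 0"

```text
time: 11.02
tool_pos: [564.2, -56.1, 229.4]
tool_rot: [2.519, 1.875, 0.003]
wrist_force: [-0.2, 1.0, -4.1]
gripper_width: 54.4
```

```bash
python3 look.py w6 85 200; python3 go.py 505 267 160 1.278
```

```text
TCP [564.2 -56.1 229.4] 11.025
px (274, 213, 93, 36) z 183.5 circ 566.9 -42.8 dia 47.5 rect [569.2 -34.7] [17.9 47.5] 74.6
px (242, 42, 43, 45) z 87.7 circ 558.6 68.0 dia 31.5 rect [558.8  68.2] [29.2 29.4] 72.6
row 29.25 -14.88 6.81  0.000 -0.000 0.002 rows>=5.4 t 11.07 F [-0.5  0.6 -2.7] w 54.6
```

View pics/w6.png

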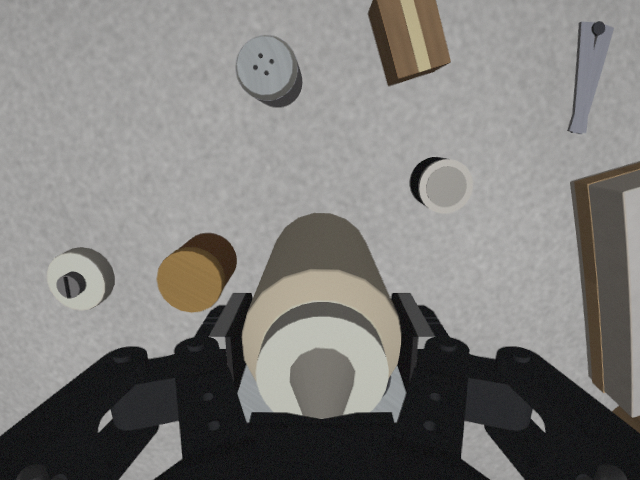

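The bottle is held upright, with its collar at (322,370). Next I carry it over the middle bay.

>>> drive_tool:
  rows: "4 -2 0 0 0 0;9 -4.6 0 0 0 0;14.5 -7.4 0 0 0 0;20 -10.2 0 0 0 0;25 -12.7 0 0 0 0;28.5 -14.5 0 0 0 0;29.2 -14.9 0 0 0 0;29.2 -14.9 2 0 0 0;29.2 -14.9 5 0 0 0;29.2 -14.9 6.8 0 0 0;29.2 -14.9 6.8 0 0 0"

```text
time: 12.45
tool_pos: [503.7, 265.3, 158.2]
tool_rot: [-2.52, -1.875, 0.007]
wrist_force: [-0.4, 0.1, -3.2]
gripper_width: 54.6
```

```bash
python3 go.py 505 267 78 1.278
```

```text
row 0.22 0.11 8.02  -0.003 0.003 0.001 rows>=1.3 t 12.45 F [-0.4  0.1 -3.2] w 54.6
```

>>> drive_tool:
  rows: "0.2 0.1 3.5 0 0 0;0.2 0.1 6.5 0 0 0;0.2 0.1 7.6 0 0 0;0.2 0.1 8 0 0 0;0.2 0.1 8 0 0 0;0.2 0.1 8 0 0 0"

```text
time: 13.2
tool_pos: [506.8, 268.3, 81.2]
tool_rot: [2.52, 1.876, 0.002]
wrist_force: [-0.1, -0.2, -3.8]
gripper_width: 54.4
```

>>> drive_tool:
  rows: "0 0 0.2 0 0 0;0 0 0.3 0 0 0;0 0 0.3 0 0 0"

```text
time: 13.58
tool_pos: [506.2, 268.2, 77.2]
tool_rot: [-2.52, -1.876, 0.0]
wrist_force: [0.3, -0.0, -4.0]
gripper_width: 54.7
```

>>> drive_tool:
  rows: "0 0 0.15 0 0 0;0 0 0.3 0 0 0;0 0 0.3 0 0 0"

```text
time: 13.95
tool_pos: [506.2, 268.1, 74.1]
tool_rot: [-2.52, -1.876, 0.0]
wrist_force: [-0.1, -0.4, -3.3]
gripper_width: 54.3
```

>>> drive_tool:
  rows: "0 0 0.1 0 0 0;0 0 0.1 0 0 0"

```text
time: 14.2
tool_pos: [506.3, 268.2, 73.4]
tool_rot: [2.52, 1.876, 0.0]
wrist_force: [-0.4, 0.2, -2.0]
gripper_width: 54.5
```

>>> drive_tool:
  rows: "0 0 0.1 0 0 0;0 0 0.1 0 0 0"

```text
time: 14.45
tool_pos: [506.4, 268.4, 73.2]
tool_rot: [2.52, 1.876, 0.001]
wrist_force: [-5.5, 0.1, 15.7]
gripper_width: 54.9
```

Contact. Release, rise, and head for the carton.

>>> drive_tool:
  rows: "0 0 0 0 0 0;0 0 0 0 0 0;0 0 0 0 0 0;0 0 0 0 0 0;0 0 0 0 0 0;0 0 0 0 0 0"
  jaw: 0

```text
time: 15.2
tool_pos: [506.3, 268.2, 72.3]
tool_rot: [2.52, 1.876, 0.0]
wrist_force: [-0.0, -0.3, -0.0]
gripper_width: 85.3
```

>>> drive_tool:
  rows: "0 0 -2 0 0 0;0 0 -6 0 0 0;0 0 -11 0 0 0;0 0 -15 0 0 0;0 0 -15 0 0 0"

```text
time: 15.82
tool_pos: [507.7, 268.7, 225.3]
tool_rot: [2.519, 1.875, 0.008]
wrist_force: [0.1, -0.2, 0.0]
gripper_width: 85.6
```

```bash
python3 look.py w7 90 130; python3 go.py 673 68 200 1.58
```

```text
TCP [507.7 268.7 225.3] 15.825
px (281, 196, 76, 76) z 117.2 circ 506.9 273.0 dia 53.3 rect [506.9 273.1] [52.5 51.1] 73.2
row -14.43 21.67 2.36  0.002 -0.001 -0.300 rows>=4.2 t 15.88 F [-0.9 -1.  -0.5] w 85.2
```

View pics/w7.png

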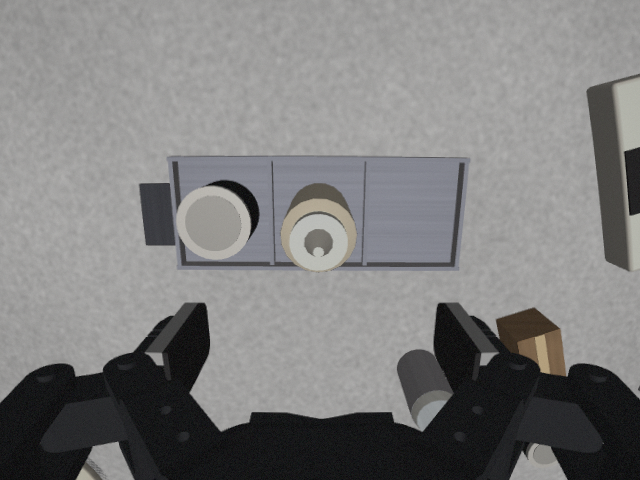

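The bottle stands upright in the middle bay at (318,235). Next is the carton.

>>> drive_tool:
  rows: "-3 4.5 0 0 0 -0.06;-6 9 1 0 0 -0.12;-9 13.5 2.3 0 0 -0.18;-12 18 2.3 0 0 -0.24;-14.4 21.6 2.3 0 0 -0.3;-14.4 21.6 2.3 0 0 -0.3;-14.4 21.6 2.3 0 0 -0.3"

```text
time: 16.75
tool_pos: [671.0, 68.5, 197.8]
tool_rot: [-2.211, -2.229, 0.002]
wrist_force: [0.2, -0.3, -0.1]
gripper_width: 85.4
```

```bash
python3 look.py w8 45 60; python3 go.py 675 68 20 1.58
```

```text
TCP [671.   68.5 197.8] 16.75
px (51, 346, 49, 28) z 51.9 circ 448.6 -57.6 dia 47.1 rect [451.3 -52.9] [19.2 46.9] 60.0
px (300, 184, 58, 84) z 51.1 circ 676.4 69.0 dia 78.4 rect [676.2  68.7] [43.8 66.6] 1.2
px (500, 0, 140, 141) z 50.2 circ 860.7 187.5 dia 148.1 rect [856.5 187.1] [114.8 102.9] 5.1
row -0.10 0.44 17.83  -0.002 -0.000 -0.000 rows>=2.9 t 16.8 F [-0.3  0.6 -0.5] w 85.3
```

>>> drive_tool:
  rows: "0 0.4 6 0 0 0;0 0.45 12 0 0 -0.01;0 0.45 16 0 0 -0.01;0 0.45 17.8 0 0 -0.01;0 0.45 17.8 0 0 -0.01;0 0.45 17.8 0 0 -0.01"

```text
time: 17.55
tool_pos: [677.4, 68.6, 23.2]
tool_rot: [2.199, 2.241, 0.003]
wrist_force: [0.4, -0.3, 0.1]
gripper_width: 85.3
```

>>> drive_tool:
  rows: "0 0 0 0 0 0;0 0 0 0 0 0;0 0 0 0 0 0;0 0 0 0 0 0;0 0 0 0 0 0;0 0 0 0 0 0;0 0 0 0 0 0"
  jaw: 1
  newtons: 30

```text
time: 18.42
tool_pos: [676.8, 68.3, 22.1]
tool_rot: [2.2, 2.242, 0.001]
wrist_force: [-2.2, -0.0, 7.3]
gripper_width: 43.3
```

>>> drive_tool:
  rows: "0 0 -3 0 0 0;0 0 -8 0 0 0;0 0 -13 0 0 0;0 0 -18 0 0 0;0 0 -20 0 0 0;0 0 -20 0 0 0"

```text
time: 19.18
tool_pos: [677.1, 68.3, 222.9]
tool_rot: [2.199, 2.241, 0.003]
wrist_force: [0.9, -0.6, -2.0]
gripper_width: 43.5
```

```bash
python3 look.py w9 120 300; python3 go.py 592 241 120 1.276
```

```text
TCP [677.1  68.3 222.9] 19.175
px (52, 220, 540, 260) z 262.6 circ 677.1 49.5 dia 184.9 rect [676.8  66. ] [184.9  96.4] 0.9
row 17.43 -8.11 10.12  0.000 -0.000 0.314 rows>=3.5 t 19.23 F [-0.6 -0.8 -2.1] w 43.9
```

View pics/w9.png

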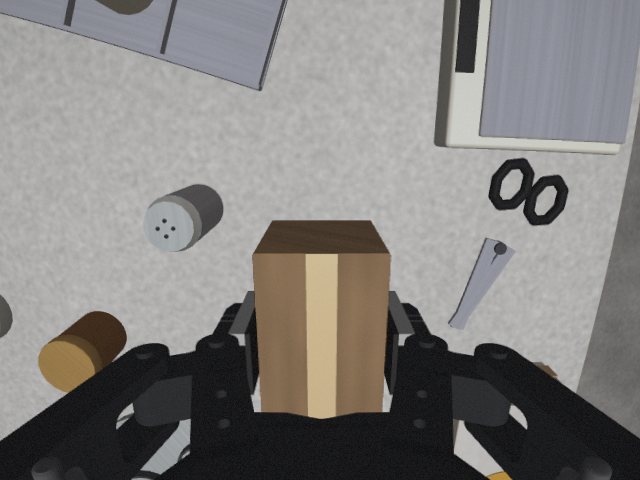

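The carton is held square in the jaws with its tape strip at (322,330). Before placing it next to the bottle I'll check how wide the gripper linkage is.

```bash
python3 - <<'E'
from h import *
d=dict(np.load("w9.npz")); P=cloud(d,d["tool_from_camera"]); ok=d["z_map"]>0
for a in range(-110,10,10):
    m=ok&(P[...,2]>a)&(P[...,2]<=a+10)&(np.abs(P[...,1])<120)
    if m.sum()>20: q=P[m]; print(a,m.sum(),"y",np.percentile(q[:,1],[.5,99.5]).round(),"x",np.percentile(q[:,0],[.5,99.5]).round())
E
```

```text
-110 256 y [-21.  19.] x [19. 21.]
-100 10609 y [-61.  58.] x [ 9. 21.]
-90 17570 y [-63.  62.] x [-2. 18.]
-80 13188 y [-61.  59.] x [-11.  18.]
-70 7302 y [-58.  56.] x [-12.  17.]
-60 9795 y [-55.  54.] x [-12.  14.]
-50 2437 y [-49.  48.] x [-10.  14.]
-40 2941 y [-35.  34.] x [-27.  33.]
-30 21367 y [-33.  32.] x [-28.  33.]
-20 1505 y [-36.  34.] x [ 6. 33.]
-10 815 y [-32.  31.] x [ 7. 33.]
0 633 y [-22.  21.] x [33. 33.]
```

```bash
python3 -c "
import numpy as np; print(np.load('w9.npz')['tool_from_camera'].round(2))"; python3 go.py 591.5 240.5 120 2.846  591.5 240.5 120 -0.296
```

```text
[[  -0.     -0.96   -0.27   68.51]
 [   1.     -0.      0.     -0.71]
 [  -0.     -0.27    0.96 -143.67]
 [   0.      0.      0.      1.  ]]
row 17.38 -8.16 10.12  0.000 0.000 -1.256 rows>=6.7 t 19.23 F [-0.6 -0.8 -2.1] w 43.9
row 17.38 -8.16 10.12  0.000 -0.000 1.886 rows>=10.1 t 19.23 F [-0.6 -0.8 -2.1] w 43.9
```

The linkage spans ±63 mm along the jaw direction, too close to the bottle. I'll turn the jaws along the tray's y, with the carton's length along x and the camera side away from the bottle.

>>> drive_tool:
  rows: "1.7 -0.8 0 0 0 0.17;3.5 -1.6 0 0 0 0.35;5.3 -2.4 0 0 0 0.53;7 -3.3 0 0 0 0.71;8.8 -4.1 0 0 0 0.89;10.6 -5 0 0 0 1.07;12.4 -5.8 0 0 0 1.25;14 -6.6 0 0 0 1.43;15.5 -7.4 0 0 0 1.61;17.4 -8.2 0 0 0 1.79;17.4 -8.2 0 0 0 1.886;17.4 -8.2 0 0 0 1.886"

```text
time: 20.72
tool_pos: [590.3, 240.6, 219.6]
tool_rot: [3.106, -0.462, -0.004]
wrist_force: [0.3, 0.3, -1.0]
gripper_width: 43.6
```

```bash
python3 go.py 591.5 240.5 120 -0.296
```

```text
row 0.14 -0.04 9.96  0.001 0.002 0.001 rows>=1.6 t 20.73 F [ 0.3  0.3 -1. ] w 43.6
```

>>> drive_tool:
  rows: "0.1 0 5 0 0 0;0.1 0 10 0 0 0;0.1 0 13 0 0 0;0.1 0 13 0 0 0;0.1 0 13 0 0 0"

```text
time: 21.35
tool_pos: [592.6, 240.4, 92.2]
tool_rot: [-3.107, 0.462, -0.001]
wrist_force: [0.5, 1.5, -0.5]
gripper_width: 43.6
```

```bash
python3 look.py w10 60 70; python3 go.py 591.5 240.5 32 -0.296
```

```text
TCP [592.6 240.4  92.2] 21.35
px (622, 217, 18, 66) z 64.7 circ 562.0 85.3 dia 34.9 rect [562.2  89.5] [ 9.4 34.9] 86.6
row -0.14 0.05 6.06  -0.001 -0.002 0.001 rows>=1.0 t 21.4 F [ 0.3  0.3 -1.1] w 43.5
```

View pics/w10.png

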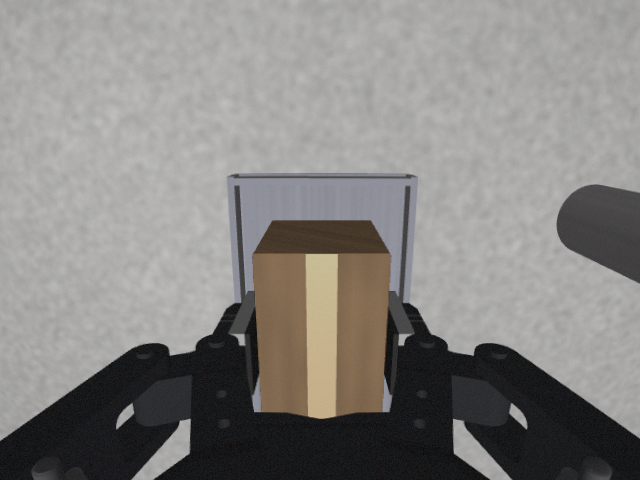

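The carton is aligned over the end bay, with the far rim at row 176. Now I lower it.

>>> drive_tool:
  rows: "-0.1 0 3 0 0 0;-0.1 0 5.5 0 0 0;-0.1 0 6.1 0 0 0;-0.1 0 6.1 0 0 0;-0.1 0 6.1 0 0 0"

```text
time: 22.02
tool_pos: [591.9, 240.9, 31.7]
tool_rot: [-3.106, 0.463, -0.003]
wrist_force: [0.4, 0.7, -1.5]
gripper_width: 43.7
```

```bash
python3 - <<'E'
from h import *
d=dict(np.load("w10.npz"));E=d["E"]
W=ray(d,[[229,175],[416,175]],18,E)[:,:2];x=np.array([.957,-.29])
print(W.round(1),((W-[591.5,240.5])@x).round(1))
E
python3 go.py 591.5 240.5 26 -0.296
```

```text
[[652.3 276.9]
 [621.5 175.6]] [47.7 47.6]
row -0.03 0.06 0.57  -0.001 -0.002 -0.000 rows>=0.1 t 22.02 F [ 0.4  0.7 -1.5] w 43.7
```

>>> drive_tool:
  rows: "0 0 0.2 0 0 0;0 0 0.4 0 0 0;0 0 0.4 0 0 0"

```text
time: 22.4
tool_pos: [591.0, 240.7, 26.2]
tool_rot: [3.107, -0.464, -0.0]
wrist_force: [-0.0, 0.3, -0.7]
gripper_width: 43.2
```

>>> drive_tool:
  rows: "0 0 0.1 0 0 0;0 0 0.15 0 0 0;0 0 0.15 0 0 0"

```text
time: 22.78
tool_pos: [591.1, 240.7, 26.1]
tool_rot: [-3.107, 0.463, -0.001]
wrist_force: [-7.5, -2.3, 20.0]
gripper_width: 43.5
```

>>> drive_tool:
  rows: "0 0 0 0 0 0;0 0 0 0 0 0;0 0 0 0 0 0;0 0 0 0 0 0;0 0 0 0 0 0;0 0 0 0 0 0"
  jaw: 0

```text
time: 23.52
tool_pos: [591.1, 240.7, 24.8]
tool_rot: [3.107, -0.464, -0.0]
wrist_force: [-0.6, 0.2, 0.1]
gripper_width: 85.4
```

>>> drive_tool:
  rows: "0 0 -2 0 0 0;0 0 -6 0 0 0;0 0 -12 0 0 0;0 0 -17 0 0 0;0 0 -19 0 0 0;0 0 -19 0 0 0"

```text
time: 24.28
tool_pos: [591.8, 241.0, 216.3]
tool_rot: [-3.106, 0.463, -0.004]
wrist_force: [-0.4, -0.7, -0.7]
gripper_width: 85.2
```

```bash
python3 look.py w11 45 70; python3 go.py 559 68 200 0.7
```

```text
TCP [591.8 241.  216.3] 24.275
px (80, 454, 27, 26) z 54.2 circ 407.1 556.1 dia 40.7 rect [409.  556.8] [29.4 35.2] 78.5
px (290, 380, 66, 39) z 53.3 circ 423.1 291.7 dia 65.0 rect [426.2 291. ] [62.6 43.1] 74.8
px (0, 298, 39, 81) z 56.0 circ 570.1 557.4 dia 85.8 rect [570.  557.4] [28.7 83. ] 88.6
px (291, 290, 61, 25) z 57.8 circ 515.6 264.9 dia 52.0 rect [525.5 261.8] [52.  22.4] 73.1
px (295, 182, 55, 81) z 55.1 circ 591.2 240.5 dia 78.3 rect [590.9 240.8] [43.8 66.8] 73.2
px (502, 171, 41, 53) z 57.6 circ 563.2 74.1 dia 45.1 rect [569.1  82.1] [23.8 45. ] 53.8
px (0, 0, 52, 38) z 56.9 circ 813.3 411.1 dia 51.3 rect [810.2 409.9] [21.5 50. ] 20.1
row 1.97 17.45 1.47  -0.000 -0.001 -0.996 rows>=5.3 t 24.32 F [0.6 1.4 0. ] w 85.2
```

>>> drive_tool:
  rows: "0.4 3.5 0 0 0 -0.17;0.8 7 0 0 0 -0.34;1.2 10.5 0 0 0 -0.51;1.6 14 1 0 0 -0.68;2 17.5 1.5 0 0 -0.85;2 17.5 1.5 0 0 -0.876;2 17.5 1.5 0 0 -0.876"

```text
time: 25.2
tool_pos: [558.8, 67.7, 198.8]
tool_rot: [-3.011, -0.895, 0.002]
wrist_force: [-0.6, 0.2, -0.1]
gripper_width: 85.6
```

```bash
python3 look.py w12 60 100; python3 go.py 559 67 30 0.58
```

```text
TCP [558.8  67.7 198.8] 25.2
px (352, 395, 63, 32) z 66.5 circ 447.1 -69.4 dia 58.5 rect [457.2 -66.5] [26.3 58.5] 15.8
px (291, 198, 63, 65) z 84.9 circ 562.1 70.3 dia 46.2 rect [562.3  70.1] [45.6 43.1] 33.1
px (29, 104, 65, 83) z 81.9 circ 511.3 259.7 dia 61.0 rect [516.6 252.2] [56.3 42.3] 35.4
row -0.05 0.10 16.91  -0.001 0.001 -0.002 rows>=2.7 t 25.25 F [ 0.9  0.3 -0.3] w 85.5
```

>>> drive_tool:
  rows: "0.1 0 6 0 0 0;0.1 0 11.5 0 0 0;0.1 0 15 0 0 0;0.1 0 16.9 0 0 0;0.1 0 16.9 0 0 0;0.1 0 16.9 0 0 0"

```text
time: 26.0
tool_pos: [560.5, 68.5, 31.5]
tool_rot: [3.01, 0.898, 0.001]
wrist_force: [-0.9, -0.1, -0.0]
gripper_width: 85.2
```

>>> drive_tool:
  rows: "0 0 0 0 0 0;0 0 0 0 0 0;0 0 0 0 0 0;0 0 0 0 0 0;0 0 0 0 0 0;0 0 0 0 0 0;0 0 0 0 0 0"
  jaw: 1
  newtons: 40

```text
time: 26.88
tool_pos: [560.3, 68.1, 31.5]
tool_rot: [3.01, 0.898, 0.002]
wrist_force: [-1.3, 0.9, 8.0]
gripper_width: 44.9
```

>>> drive_tool:
  rows: "0 0 -3 0 0 0;0 0 -8 0 0 0;0 0 -13 0 0 0;0 0 -17 0 0 0;0 0 -17 0 0 0"

```text
time: 27.5
tool_pos: [561.5, 68.0, 203.9]
tool_rot: [3.009, 0.897, 0.009]
wrist_force: [0.3, -0.2, -0.9]
gripper_width: 45.3
```

```bash
python3 go.py 462 -299 200 0.58
```

```text
row -28.43 25.26 0.33  0.003 -0.005 -0.000 rows>=6.1 t 27.5 F [ 0.3 -0.2 -0.9] w 45.3
```

>>> drive_tool:
  rows: "-4 3.6 0 0 0 0;-9 8 0 0 0 0;-14 12.5 0 0 0 0;-19 16.9 0 0 0 0;-24 21.3 0 0 0 0;-28.4 25.3 2 0 0 0;-28.4 25.3 6 0 0 0;-28.4 25.3 8 0 0 0;-28.4 25.3 8 0 0 0;-28.4 25.3 8 0 0 0"

```text
time: 28.75
tool_pos: [461.2, -299.1, 121.2]
tool_rot: [3.01, 0.899, 0.0]
wrist_force: [-0.5, -0.9, -1.8]
gripper_width: 45.2
```

```bash
python3 look.py w13 10 24; python3 go.py 462 -299 45 0.58
```

```text
TCP [ 461.2 -299.1  121.2] 28.75
px (561, 283, 79, 104) z 16.8 circ 515.5 -519.7 dia 95.1 rect [ 515.6 -521.2] [94.8 16.2] 3.4
px (269, 182, 112, 88) z 14.8 circ 463.1 -299.9 dia 75.8 rect [ 471.2 -295.7] [57.6 75.4] 28.6
px (21, 43, 36, 86) z 17.2 circ 442.6 -83.0 dia 53.8 rect [446.4 -92.7] [53.8 23.8] 21.6
px (266, 16, 123, 129) z 14.8 circ 546.8 -246.3 dia 76.2 rect [ 547. -246.] [74.9 75.3] 78.2
px (390, 0, 110, 302) z 17.0 circ 532.4 -313.9 dia 192.2 rect [ 550.4 -337.2] [192.1  66.6] 37.8
px (152, 0, 109, 300) z 17.1 circ 478.6 -230.6 dia 190.7 rect [ 464.7 -204.3] [190.6  64.2] 27.8
row 0.05 0.01 7.65  0.001 -0.000 0.000 rows>=1.2 t 28.8 F [-0.1  0.1 -1.4] w 44.9
```

View pics/w13.png

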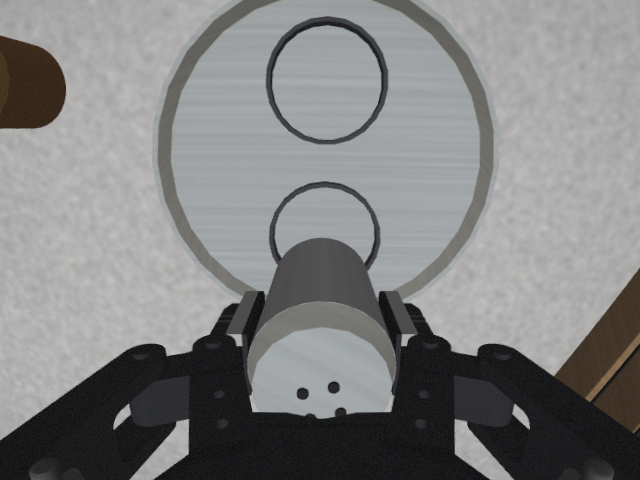

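The near ring at (325,235) lies straight under the shaker. The wrist fit puts the rings at (463,-300) and (547,-246).

>>> drive_tool:
  rows: "0.1 0 3.5 0 0 0;0.1 0 6.5 0 0 0;0.1 0 7.7 0 0 0;0.1 0 8 0 0 0;0.1 0 8 0 0 0"

```text
time: 29.42
tool_pos: [462.3, -299.0, 41.7]
tool_rot: [3.009, 0.898, 0.001]
wrist_force: [0.3, 0.2, -1.9]
gripper_width: 44.7
```

>>> drive_tool:
  rows: "0 0 0.2 0 0 0;0 0 0.4 0 0 0;0 0 0.4 0 0 0"

```text
time: 29.8
tool_pos: [461.8, -298.7, 36.8]
tool_rot: [3.01, 0.898, 0.0]
wrist_force: [0.6, -0.2, -2.7]
gripper_width: 45.0
```

>>> drive_tool:
  rows: "0 0 0.1 0 0 0;0 0 0.2 0 0 0;0 0 0.2 0 0 0"

```text
time: 30.18
tool_pos: [461.9, -298.7, 35.5]
tool_rot: [3.01, 0.898, 0.0]
wrist_force: [-3.6, 3.0, 15.4]
gripper_width: 46.0
```

>>> drive_tool:
  rows: "0 0 0 0 0 0;0 0 0 0 0 0;0 0 0 0 0 0;0 0 0 0 0 0;0 0 0 0 0 0;0 0 0 0 0 0"
  jaw: 0

```text
time: 30.92
tool_pos: [461.8, -298.7, 34.7]
tool_rot: [-3.01, -0.898, 0.0]
wrist_force: [0.8, 0.4, 0.2]
gripper_width: 85.5
```

>>> drive_tool:
  rows: "0 0 -2 0 0 0;0 0 -7 0 0 0;0 0 -12 0 0 0;0 0 -17 0 0 0;0 0 -17 0 0 0"

```text
time: 31.55
tool_pos: [463.3, -299.8, 208.5]
tool_rot: [3.005, 0.897, 0.006]
wrist_force: [-0.0, 0.3, -1.1]
gripper_width: 85.5
```

```bash
python3 go.py 675 -63 180 0.58
```

```text
row 30.68 -8.23 2.86  0.006 -0.002 -0.000 rows>=5.1 t 31.55 F [-0.   0.3 -1.1] w 85.5
```

>>> drive_tool:
  rows: "5.5 -1.5 0 0 0 0;11 -3 0 0 0 0;16.5 -4.5 0 0 0 0;22 -6 1 0 0 0;27.5 -7.4 2 0 0 0;30.7 -8.2 2.8 0 0 0;30.7 -8.2 2.8 0 0 0;30.7 -8.2 2.8 0 0 0"

```text
time: 32.55
tool_pos: [673.1, -62.1, 176.0]
tool_rot: [-3.01, -0.898, 0.002]
wrist_force: [-0.6, 0.1, -0.1]
gripper_width: 85.3
```

```bash
python3 look.py w14 32 45; python3 go.py 675 -63 12 0.58
```

```text
TCP [673.1 -62.1 176. ] 32.55
px (294, 193, 64, 63) z 39.3 circ 677.1 -62.2 dia 48.8 rect [677.2 -62.4] [47.7 47.4] 33.2
px (472, 0, 168, 237) z 38.7 circ 849.4 -188.7 dia 197.4 rect [ 816.2 -173.5] [197.4  76.1] 65.4
row 0.14 0.16 16.44  -0.000 0.001 -0.001 rows>=2.6 t 32.6 F [0.4 0.  0.2] w 85.5
```

>>> drive_tool:
  rows: "0.25 0.2 6 0 0 0;0.25 0.2 11 0 0 0;0.25 0.2 15 0 0 0;0.25 0.2 16.4 0 0 0;0.25 0.2 16.4 0 0 0;0.25 0.2 16.4 0 0 0"

```text
time: 33.35
tool_pos: [678.0, -62.6, 14.7]
tool_rot: [3.009, 0.897, 0.004]
wrist_force: [0.6, -0.3, -0.4]
gripper_width: 85.6
```

>>> drive_tool:
  rows: "0 0 0 0 0 0;0 0 0 0 0 0;0 0 0 0 0 0;0 0 0 0 0 0;0 0 0 0 0 0;0 0 0 0 0 0;0 0 0 0 0 0"
  jaw: 1
  newtons: 30

```text
time: 34.22
tool_pos: [677.3, -62.2, 13.7]
tool_rot: [3.01, 0.898, 0.002]
wrist_force: [-2.6, -0.0, 8.1]
gripper_width: 47.0
```

>>> drive_tool:
  rows: "0 0 -3 0 0 0;0 0 -8 0 0 0;0 0 -13 0 0 0;0 0 -17 0 0 0;0 0 -17 0 0 0"

```text
time: 34.85
tool_pos: [678.6, -62.4, 186.6]
tool_rot: [3.008, 0.897, 0.009]
wrist_force: [0.4, -0.7, -1.2]
gripper_width: 47.4
```

```bash
python3 look.py w15 150 230|head -1; python3 go.py 547 -246 110 0.58
```

```text
TCP [678.6 -62.4 186.6] 34.85
row -21.00 8.21 7.40  0.002 -0.002 -0.000 rows>=3.8 t 34.9 F [-0.9  0.7 -1.6] w 46.9
```

>>> drive_tool:
  rows: "-4.5 1.8 0 0 0 0;-9.5 3.7 0 0 0 0;-14.5 5.7 0 0 0 0;-19 7.4 1 0 0 0;-21 8.2 4 0 0 0;-21 8.2 7.4 0 0 0;-21 8.2 7.4 0 0 0;-21 8.2 7.4 0 0 0"

```text
time: 35.9
tool_pos: [546.4, -245.6, 109.2]
tool_rot: [-3.01, -0.899, 0.0]
wrist_force: [0.0, -0.3, 0.1]
gripper_width: 46.8
```

```bash
python3 look.py w16 10 24; python3 go.py 547 -246 24 0.58
```

```text
TCP [ 546.4 -245.6  109.2] 35.9
px (609, 380, 31, 42) z 16.3 circ 572.0 -518.6 dia 39.2 rect [ 572.  -518.5] [36.8 18.4] 1.8
px (12, 197, 54, 76) z 17.2 circ 445.2 -79.0 dia 53.9 rect [454.8 -86.8] [53.9 26.8] 50.6
px (266, 185, 116, 87) z 14.8 circ 547.6 -246.0 dia 75.8 rect [ 555.9 -241. ] [55.9 74.7] 32.0
px (159, 148, 328, 207) z 17.7 circ 505.1 -273.2 dia 224.1 rect [ 538.7 -251.2] [140.7 223.4] 33.2
row 0.00 0.02 8.57  0.001 -0.000 0.000 rows>=1.4 t 35.95 F [-0.1 -0.9 -1.4] w 46.8
```

View pics/w16.png

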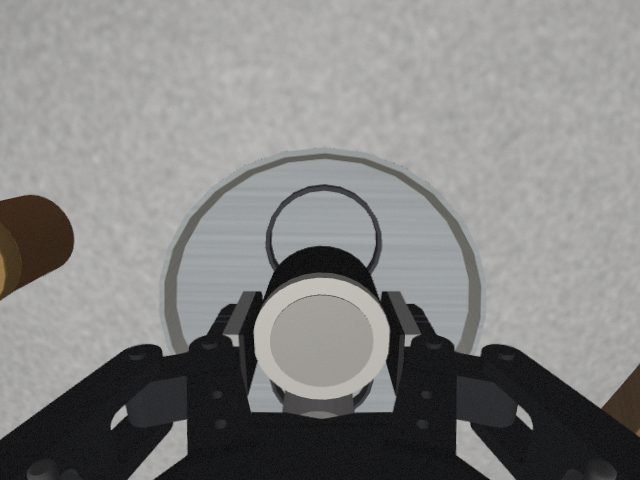

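The far ring at (323,235) is under the small tub.

>>> drive_tool:
  rows: "0 0 3.5 0 0 0;0 0 7 0 0 0;0 0 8.3 0 0 0;0 0 8.6 0 0 0;0 0 8.6 0 0 0"

```text
time: 36.58
tool_pos: [546.9, -246.1, 23.9]
tool_rot: [3.009, 0.898, 0.002]
wrist_force: [0.5, -0.0, -1.2]
gripper_width: 47.2
```

>>> drive_tool:
  rows: "0 0 0.2 0 0 0;0 0 0.4 0 0 0;0 0 0.4 0 0 0"

```text
time: 36.95
tool_pos: [546.2, -245.8, 18.9]
tool_rot: [3.01, 0.898, 0.0]
wrist_force: [0.1, -0.3, -1.0]
gripper_width: 47.2
```

>>> drive_tool:
  rows: "0 0 0.1 0 0 0;0 0 0.2 0 0 0;0 0 0.2 0 0 0"

```text
time: 37.33
tool_pos: [546.2, -245.9, 17.7]
tool_rot: [3.01, 0.898, 0.001]
wrist_force: [-4.1, 2.1, 16.5]
gripper_width: 46.9
```

>>> drive_tool:
  rows: "0 0 0 0 0 0;0 0 0 0 0 0;0 0 0 0 0 0;0 0 0 0 0 0;0 0 0 0 0 0;0 0 0 0 0 0"
  jaw: 0

```text
time: 38.08
tool_pos: [546.2, -245.8, 16.8]
tool_rot: [-3.01, -0.898, 0.0]
wrist_force: [-0.1, 0.3, 0.7]
gripper_width: 85.5
```

>>> drive_tool:
  rows: "0 0 -2 0 0 0;0 0 -7 0 0 0;0 0 -13 0 0 0;-4 0 -19 0 0 0;-10 3 -22 0 0 0;-15 7 -22 0 0 0;-20 11 -22 0 0 0;-24 16 -22 0 0 0;-27 21 -22 0 0 0;-27 21 -22 0 0 0;-27 21 -22 0 0 0"

```text
time: 39.45
tool_pos: [434.8, -570.3, 236.0]
tool_rot: [-3.011, -0.896, 0.0]
wrist_force: [-0.3, 1.0, -0.4]
gripper_width: 85.4
```

```bash
python3 - <<'E'
from h import *
from workcell import viewer
d=viewer.snapshot("top"); P=cloud(d); Z=P[...,2]
cv2.imwrite("pics/end.png",d["frame"][:,:,::-1])
for n,(x,y,h,lo) in dict(tub_big=(419,292,52,45),bottle=(506.5,270,99,90),carton=(591,240.5,54,47),shaker=(462,-299,84,75),tub_small=(547,-246,42,36),jar=(439,-74,66,58)).items():
    m=((np.hypot(P[...,0]-x,P[...,1]-y)<45)&(Z>lo)).astype(np.uint8)
    c=max(cv2.findContours(m,0,2)[0],key=cv2.contourArea)[:,0]
    W=ray(d,c,h)[:,:2].astype(np.float32);(cx,cy),r=cv2.minEnclosingCircle(W)
    print(n,round(cx),round(cy),"dia",round(2*r),"ztop",np.percentile(Z[m>0],[10,50,90]).round())
E
```

```text
tub_big 419 290 dia 66 ztop [49. 51. 54.]
bottle 505 265 dia 59 ztop [ 99. 114. 120.]
carton 591 239 dia 78 ztop [51. 53. 55.]
shaker 461 -297 dia 46 ztop [80. 87. 91.]
tub_small 545 -246 dia 49 ztop [39. 42. 44.]
jar 439 -74 dia 58 ztop [63. 65. 67.]
```

View pics/end.png

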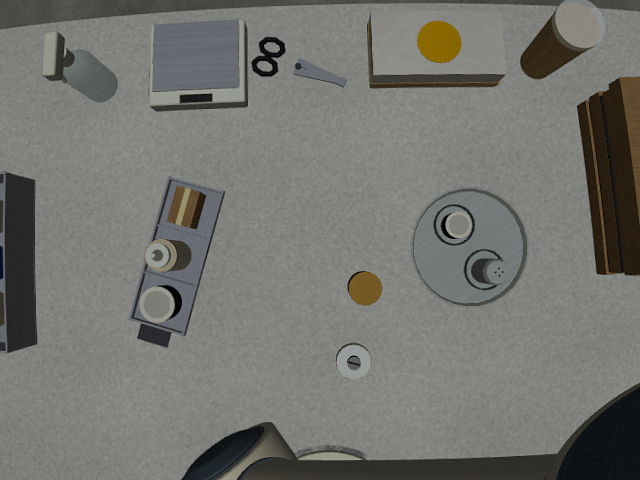

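The final top view shows all five things upright in their places. The tray holds the tub at (160,303), bottle at (160,255) and carton at (187,206). The pan holds the small tub at (458,224) and shaker at (495,271). The jar is untouched at (365,288).

```bash
python3 -c "
from workcell import workorder; print(workorder.close_job())"
```

```text
the job is handed in; nothing more can be done
None
```

Both orders are made up and the job is handed in, at about 39.5 s of robot time.

- **Tray:** the big tub is in the bay by the tab, the squeeze bottle is in the middle bay and the carton is in the far bay. I placed them in that order. The carton's long side runs along the tray, because in its original orientation the gripper linkage would have come too close to the bottle.
- **Pan:** the shaker is in the near ring and the small tub in the far ring.
- **Setting down:** I lowered each thing until the wrist felt the floor (15 to 20 N) before opening the jaws.

In the last top view every item was upright, within about 3 mm of its place centre. Measured heights matched each item standing flat on its floor. The jar's position had not changed, and the gripper was clear of everything.

The wrist and top cameras disagreed by up to 8 mm, for example on the bottle. I put this down to calibration and lens angle, and it is inside the fit margins. No check failed.

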